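# Tip the cash box onto its feet and seat it on the print-dusting board

### The job

The steel cash box stands on end on the dusting board: push it high on its lid side so that it topples onto its four rubber feet, lid up. Then push it along the board square against the long end stop and press it there, and after that push it sideways against the short side stop and press it there: about 10 N on the sprung stop itself, at least 6 and never over 16 N, for about a second each. Leave the box lying flush against both stops and leave the jar and the tape roll beside it where they are.

Things in the scene. Friction and masses are not known exactly. Their poses are not given: they have to be found in the camera images.
- cash_box: Grey steel cash box, a block 120 (own x) x 92 (own y) x 160 mm (own z), 0.35 to 0.65 kg, standing on end at the start (z up). Too thick to grasp. Origin: centre of the block. -y face: the lid, with a flush black handle recess; +y face: the base, with four rubber feet 16 mm across, 4 mm high. Lying on its feet, y points down, its centre is 50 mm and its lid 96 mm above the board.
- lid_push (a point): Point on the middle of the lid face, 138 mm above the board at the start, where a level push of 2 to 4 N along the box's own +y (roughly to the robot's left) tips it; pushed low it only slides. Pushed about 90 mm here it passes its balance (its top edge rising to 184 mm above the board) and falls by itself, ending about 126 mm further along.
- push_end (a point): Centre of the box's 120 x 92 mm underside (its own -z face). When the box lies, this is the end face that looks away from the end stop, upright, 50 mm above the board: push here or lower towards the end stop. Sliding the lying box takes 2 to 7 N; pressed against a stop, up to that much of the push is still held by friction and the rest is on the stop.
- board: Fixed grey dusting board, 360 mm (own x) by 460 mm (own y), 6 mm thick, top at z = 0.006. Origin: centre of its underside. It is placed and turned differently each time; stops and scale bar turn with it.
- end_stop: Long stiffly sprung bar (aluminium, rubber-faced) across the left end of the board, 240 mm (own x) x 16 mm (own y) x 55 mm tall, standing on the board. Origin: its centre. The box goes against its -y face, 8 mm from the origin. It gives 1 mm for each 15 N along its own y, 2 mm at most, and springs back.
- side_stop: Short stiffly sprung bar, 16 mm (own x) x 110 mm (own y) x 55 mm tall, standing on the board along its near (-x) or far (+x) side: this differs from start to start. Origin: its centre. The box goes against the face that looks to the board's middle, 8 mm from the origin. It gives 1 mm for each 15 N along its own x, 2 mm at most, and springs back.
- scale_bar: Flat paper-white photo scale with black squares, 16 x 110 x 3 mm, fixed on the board on the side opposite the side stop. Not a stop. Origin: centre of its underside.
- powder_jar: Bystander: small closed jar, 52 mm across, 55 mm tall, on the board beside the cash box. Origin: centre of its underside.
- tape_roll: Bystander: clear roll of lifting tape lying flat, 64 mm across, 24 mm tall, on the board beside the cash box. Origin: centre of its underside.
There are look-alikes about, which are no part of the job. Of the things shaped like the cash_box, the grey one is meant.

How it is judged:
By the outcome, as a careful person would: the job done as asked, in the order asked, and still so for the second after the job is handed in, with the robot touching nothing.
It also fails if it takes over 72 s, if anything falls off the work surface, if the arm or the gripper's body presses on something with over 40 N, if the wrist force passes 120 N, or if a joint passes its speed limit or range.

### The arm

A 6-joint arm with a two-finger parallel gripper is mounted at the origin on the work surface. World frame = base frame: x ahead of the robot, y to its left, z up, the work surface at z = 0. Lengths are in m, angles in rad, forces in N, time in s.
With the tool pointing down it reaches from about 0.425 to 0.95 m from the base axis. Payload 3.5 kg.
Tool frame: the origin (TCP) lies midway between the tips of the shut fingers; the grasp point (between the pads) lies 19 mm behind it; x points along the fingers, y is the direction in which the jaws open and shut, and the axes are right-handed (so a half turn about x gives the same grasp; the last joint's range is limited). The gripper opens to 85 mm and grips with 20 to 120 N. Pads are 22 mm wide; open, the fingers measure 114 mm over their backs; the gripper's body (76 mm by 85 mm) begins 54 mm behind the grasp point. The pads swing forward as they close: fully open they stand 13 mm farther back than shut.
Start: joints at [-0.15, 0.286, 1.577, -0, 1.279, -0.15], TCP at [0.675, 0, 0.231] pointing down, gripper open.
Joint ranges: [-2.77, 2.77], [-0.9, 2.22], [0.21, 2.48], [-1.53, 4.67], [0.24, 2.81], [-2.84, 2.84]. Speed limits (rad/s): [2.79, 2.79, 3.14, 3.14, 3.14, 3.14].

### API

Orientations are given as a unit quaternion [x, y, z, w].
In Python, from plant import ctrl, vision gives the robot as it stands. The module is installed in compiled form; this text tells all that it offers.
- The arm moves only by the tool play_rows, never from a script. Its arguments are lists of equal length, an entry for each row: "claw": the closure in counts, from 0 (fully open) to 255 (shut); "travel": the shift along the tool's x, y, z in m, a list of three; "dr": the turn, a rotation vector about the tool's x, y, z in rad, a list of three. In form: {"claw": [claw, ...], "travel": [[tx, ty, tz], ...], "dr": [[wx, wy, wz], ...]}. A call has 1 to 20 rows; each row is the pose to reach, as a shift and turn from the pose measured when the call began, along the tool's axes at that moment; what a row does not reach only later rows make up. A row lasts 1/10 s, in which the tool goes at most 50 mm and 8.59 degrees, less where a joint would pass 70% of its speed; a pose out of reach is approached as far as the arm can. A call with a gripper value outside its range is refused whole. The fingers move at their own pace and stop on an object; "force" is the grip in N (left out, the last holds). Time passes only in rows, so rows that repeat a pose let the fingers close. It gives the time, the measured TCP pose, the force and the opening at its end, in the units of the state.
- ctrl.get_state(): the state, without advancing time (a new reading comes with each control period).
- vision.read_camera(name): name is "scene" or "side" or "wrist"; returns a dict with "img" (400x640x3 uint8, red, green, blue), "range_z" (400x640 float32, m along the optical axis (not along the pixel's ray), 0 where there is no reading), "K" (3x3 intrinsics, pixels), "world_to_cam" (4x4, takes a point from world to camera coordinates). Camera axes: x right, y up, looking along -z (the intrinsics and any distortion apply to the point x, -y, -z); pixel columns grow to the right and rows downward; lengths in m; the calibration is good to about 2 mm. The wrist camera is an equidistant fisheye: a pixel r from the principal point sees the ray r / f radians off the axis. A picture is of the moment at which its call begins.
- ctrl.sign_off(): hands the job in, once; it reports no verdict.
The state is a dict: "time": time; "qpos": joint angles; "dq": joint speeds; "joint_efforts": joint torques, N m; "eef_pos": TCP position; "tcp_rot": TCP orientation; "contact_force": force on the tool from outside, world axes, zero at the start; "wrist_torque": the same for the moment, N m; "opening": opening from 0.0 (shut) to 1.0 (fully open).
Only numpy, scipy, OpenCV 4.12 (cv2) and the standard library are available. Lean on these libraries where they do the work, as an engineer would, in place of code of your own. Each camera call takes 0.05 s, during which the arm holds its last target.

## Working session

There is one attempt and no reset: what is moved stays moved. The work goes in short steps, Python scripts to look and compute and a tool call to move; the robot and the scene stay as the last step left them, time stands still between calls to the robot, and variables do not carry over. Pictures are saved under pics/ and viewed, and the job is handed in when it is done.

Besides the shell and the picture viewer there is one more tool, called as name(argument=value, ...) on one line, values as JSON. play_rows: Moves the arm, as the interface text tells. Its arguments: {"type":"object","properties":{"claw":{"type":"array","items":{"type":"number"}},"travel":{"type":"array","items":{"type":"array","items":{"type":"number"}}},"dr":{"type":"array","items":{"type":"array","items":{"type":"number"}}},"force":{"type":"number"}},"required":["claw","travel","dr"]}

```bash
mkdir -p pics
python3 - <<'E'
from plant import ctrl, vision
import cv2, numpy as np
print(ctrl.get_state())
for n in ["scene","side"]:
    c=vision.read_camera(n); cv2.imwrite(f"pics/{n}0.png",c["img"][:,:,::-1]); np.savez(f"{n}0.npz",**c)
    print(n,c["K"],c["world_to_cam"].round(3).tolist(), (c["range_z"]>0).mean())
E
```

```text
{'time': 0.0, 'qpos': array([-1.50014945e-01,  2.87175203e-01,  1.57816020e+00,  3.24913310e-06,
        1.27859219e+00, -1.50024472e-01]), 'dq': array([ 0.00032392, -0.00066856, -0.00038191,  0.00204084, -0.00080196,
        0.00073015]), 'joint_efforts': array([-1.79628755e-04, -4.05981302e+01, -2.92628127e+01, -1.54224781e-04,
        5.81841552e-03,  3.74769741e-06]), 'eef_pos': array([6.74352255e-01, 1.18196446e-04, 2.29949911e-01]), 'tcp_rot': array([ 0.49950846,  0.50066688, -0.50048656,  0.49933673]), 'contact_force': array([ 0.29509784, -0.09429486, -1.487728  ]), 'wrist_torque': array([0.0512275 , 0.02635847, 0.06973039]), 'opening': 1.0011820685914397}
scene [[362.76426938   0.         315.490568  ]
 [  0.         362.76426938 198.01400727]
 [  0.           0.           1.        ]] [[-0.011, 1.0, 0.005, -0.018], [-0.579, -0.011, 0.816, 0.201], [0.816, 0.006, 0.579, -1.268], [0.0, 0.0, 0.0, 1.0]] 0.996125
side [[424.18005155   0.         318.67866878]
 [  0.         424.18005155 197.2329126 ]
 [  0.           0.           1.        ]] [[0.999, -0.047, 0.012, -0.497], [0.024, 0.695, 0.718, -0.119], [-0.042, -0.717, 0.696, -1.034], [0.0, 0.0, 0.0, 1.0]] 0.99618359375
```

View pics/scene0.png

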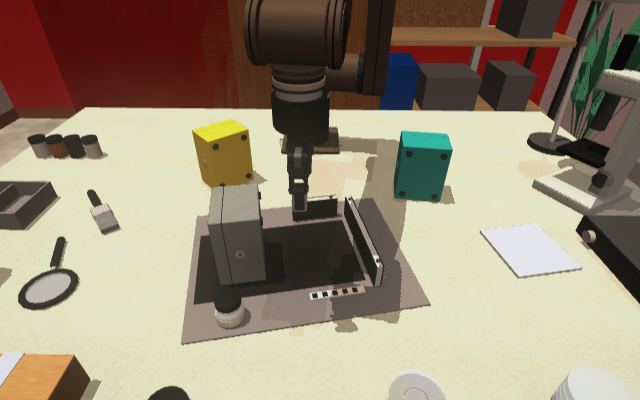

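View pics/side0.png

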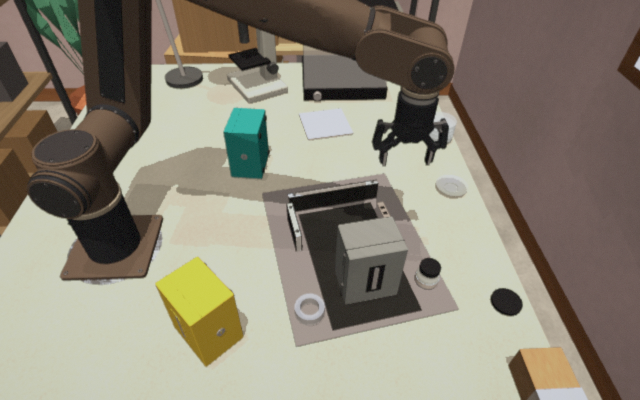

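```bash
cat > h.py <<'E'
import numpy as np, cv2
def pc(c):
    K=c["K"];z=c["range_z"].astype(float);v,u=np.mgrid[:400,:640]
    x=(u-K[0,2])/K[0,0]*z;y=(v-K[1,2])/K[1,1]*z
    P=np.stack([x,-y,-z,np.ones_like(z)],-1)
    W=P@np.linalg.inv(c["world_to_cam"]).T
    W=W[...,:3]; W[z<=0]=np.nan
    return W
E
python3 - <<'E'
from h import *
for n in ["scene","side"]:
    c=np.load(n+"0.npz");W=pc(c)
    roi=(W[...,0]>.4)&(W[...,0]<.98)&(abs(W[...,1])<.36)
    hs=cv2.cvtColor(c["img"],cv2.COLOR_RGB2HSV)
    def rect(m,name):
        m=m&roi
        p=W[m]
        if len(p)<5: print(n,name,len(p));return
        r=cv2.minAreaRect((p[:,:2]*1000).astype(np.float32));print(n,name,len(p),"c",np.round(r[0],1),"sz",np.round(r[1],1),"a",round(r[2],2),"z",np.percentile(p[:,2],[5,50,95]).round(4))
        return cv2.boxPoints(r)
    z=W[...,2]
    # image region for box top etc: print masks
    def comps(lo,hi):
        m=((z>lo)&(z<hi)&roi).astype(np.uint8)
        nc,l,s,ce=cv2.connectedComponentsWithStats(m)
        for i in range(1,nc):
            if s[i,4]>25: rect(l==i,f"z{lo}-{hi} px{ce[i].round()} col{c['img'][l==i].mean(0).round()}")
    comps(.155,.18);comps(.052,.068);comps(.022,.035);comps(.0035,.011)
E
```

```text
scene z0.155-0.18 px[234. 206.] col[153. 146. 129.] 2007 c [ 595.9 -130.9] sz [123.1  91.8] a 9.6 z [0.1596 0.1647 0.166 ]
scene z0.052-0.068 px[321. 200.] col[112. 110.  98.] 199 c [432.8  36.7] sz [20.5 74.1] a 11.58 z [0.0529 0.0594 0.0618]
scene z0.052-0.068 px[364. 235.] col[114. 105.  95.] 662 c [541.5 124.6] sz [239.4  17.3] a 11.31 z [0.0543 0.06   0.0618]
scene z0.052-0.068 px[240. 264.] col[69. 66. 58.] 286 c [ 653.  -120.1] sz [13.5 92.2] a 16.85 z [0.053  0.0601 0.0668]
scene z0.052-0.068 px[227. 299.] col[45. 42. 37.] 510 c [ 735.  -129.6] sz [46.5 44.9] a 10.36 z [0.0545 0.0597 0.0613]
scene z0.052-0.068 px[ 64. 379.] col[73. 54. 34.] 340 c [ 881.8 -332.4] sz [ 8.7 62. ] a 88.68 z [0.053  0.061  0.0674]
scene z0.022-0.035 px[315. 211.] col[38. 35. 29.] 182 c [444.4  19.6] sz [ 13.9 109.1] a 5.8 z [0.0223 0.0281 0.0338]
scene z0.022-0.035 px[363. 250.] col[44. 41. 35.] 204 c [542.9 117.2] sz [241.2  15.7] a 14.88 z [0.0228 0.0289 0.0345]
scene z0.022-0.035 px[244. 274.] col[67. 63. 56.] 228 c [ 652.9 -117.3] sz [20.  95.5] a 21.51 z [0.0226 0.0291 0.0344]
scene z0.022-0.
[... 2300 characters left out ...]
 366.] col[75. 56. 37.] 49 c [ 850.6 -346.1] sz [27.5  2.2] a 89.23 z [0.0228 0.029  0.0342]
side z0.0035-0.011 px[351. 267.] col[108. 100.  94.] 12124 c [568.1 -18.7] sz [360.  461.9] a 11.38 z [0.0039 0.0057 0.0082]
side z0.0035-0.011 px[451. 185.] col[183. 183. 176.] 310 c [877.7 180.6] sz [73.6 78.4] a 53.66 z [0.0042 0.0077 0.0106]
side z0.0035-0.011 px[501. 296.] col[42. 39. 38.] 53 c [ 891.3 -182.2] sz [31.9 23. ] a 70.23 z [0.0087 0.0101 0.011 ]
side z0.0035-0.011 px[502. 309.] col[50. 48. 44.] 118 c [ 885.2 -210.6] sz [28.1 58.8] a 43.08 z [0.004  0.0092 0.0108]
side z0.0035-0.011 px[309. 309.] col[162. 152. 144.] 157 c [ 466.  -195.5] sz [35.8 27.1] a 21.09 z [0.0038 0.0058 0.0098]
```

```bash
cat >> h.py <<'E'
from scipy.spatial.transform import Rotation as Ro
A=np.deg2rad(11.34);B0=np.array([.5688,-.0170])
def b2w(x,y): return B0+np.array([np.cos(A)*x-np.sin(A)*y,np.sin(A)*x+np.cos(A)*y])
def w2b(p):
    d=np.asarray(p)[:2]-B0; return np.array([np.cos(A)*d[0]+np.sin(A)*d[1],-np.sin(A)*d[0]+np.cos(A)*d[1]])
def tool(yawdeg,tilt=8):
    # push direction = -tool z ; yaw 0 -> push along world +y, tilt: tip leading
    R0=np.array([[0,1,0],[0,0,-1],[-1,0,0]],float)
    return Ro.from_euler('z',yawdeg,degrees=True)*Ro.from_matrix(R0)*Ro.from_rotvec([0,np.deg2rad(tilt),0])
def mv(wps):
    """wps: (xb,yb,z,yawdeg,tilt)"""
    from plant import ctrl
    s=ctrl.get_state();R=Ro.from_quat(s['tcp_rot']);p=s['eef_pos']
    print("t",round(s['time'],2),"tcp board",w2b(p).round(4),p[2].round(4),"F",fb(s).round(2))
    for w in wps:
        t=np.r_[b2w(w[0],w[1]),w[2]]
        print(w,"travel",R.inv().apply(t-p).round(4).tolist(),"dr",(R.inv()*tool(w[3],w[4])).as_rotvec().round(4).tolist())
def fb(s):
    f=s['contact_force'];return np.array([np.cos(A)*f[0]+np.sin(A)*f[1],-np.sin(A)*f[0]+np.cos(A)*f[1],f[2]])
E
python3 - <<'E'
from h import *
for n,p in dict(box=(.5952,-.1323),end=(.541,.123),side=(.4358,.0157),jar=(.7345,-.1315),tape=(.4668,-.2044)).items(): print(n,w2b(p).round(4))
mv([(.003,-.205,.23,10,8),(.003,-.205,.145,10,8)])
E
```

```text
box [ 0.0032 -0.1182]
end [0.0003 0.1427]
side [-0.124   0.0582]
jar [ 0.14   -0.1448]
tape [-0.1369 -0.1637]
t 0.1 tcp board [ 0.1069 -0.004 ] 0.23 F [0.27 0.17 0.18]
(0.003, -0.205, 0.23, 10, 8) travel [0.0001, -0.0623, 0.2175] dr [-0.1744, 0.1388, -0.0101]
(0.003, -0.205, 0.145, 10, 8) travel [0.0851, -0.0622, 0.2175] dr [-0.1744, 0.1388, -0.0101]
```

play_rows(claw=[130,130,130,130,130,130,130,130,130,130,130,130,130], travel=[[0,-0.01,0.03],[0,-0.02,0.07],[0,-0.03,0.11],[0,-0.04,0.15],[0,-0.05,0.19],[0,-0.0623,0.2175],[0,-0.0623,0.2175],[0.03,-0.0623,0.2175],[0.06,-0.0623,0.2175],[0.085,-0.0623,0.2175],[0.085,-0.0623,0.2175],[0.085,-0.0623,0.2175],[0.085,-0.0623,0.2175]], dr=[[-0.03,0.02,0],[-0.06,0.05,0],[-0.09,0.07,0],[-0.12,0.1,0],[-0.15,0.12,-0.01],[-0.174,0.139,-0.01],[-0.174,0.139,-0.01],[-0.174,0.139,-0.01],[-0.174,0.139,-0.01],[-0.174,0.139,-0.01],[-0.174,0.139,-0.01],[-0.174,0.139,-0.01],[-0.174,0.139,-0.01]])

```text
time: 1.4
eef_pos: [0.6131, -0.2174, 0.1472]
tcp_rot: [0.485, 0.577, -0.421, 0.504]
contact_force: [0.4, 0.7, 0.6]
opening: 0.491
```

Run:
```python
from h import *
from plant import ctrl,vision
print(ctrl.get_state()['opening'])
mv([(.0025+.0045,-.110,.148,10,8)])
c=vision.read_camera("side");cv2.imwrite("pics/side1.png",c["img"][:,:,::-1])
```

```text
0.49082780990968233
t 1.4 tcp board [ 0.004  -0.2052] 0.1472 F [0.53 0.57 0.64]
(0.006999999999999999, -0.11, 0.148, 10, 8) travel [0.0123, 0.0008, -0.0945] dr [0.0004, 0.0018, -0.0026]
```

View pics/side1.png

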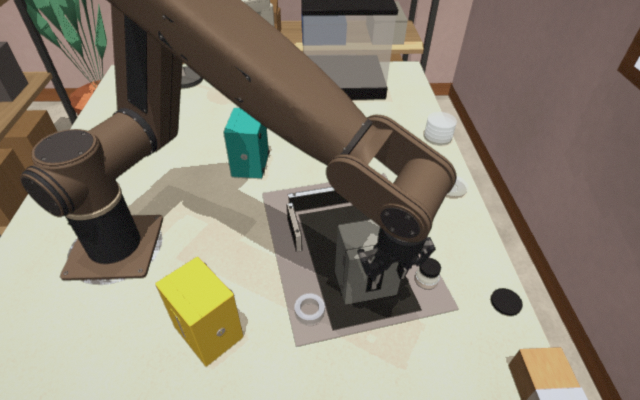

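play_rows(claw=[130,130,130,130,130,130,130,130,130,130,130,130,130,130,130,130], travel=[[0.005,0,-0.005],[0.006,0,-0.01],[0.0065,0,-0.015],[0.007,0,-0.02],[0.0073,0,-0.0225],[0.0077,0,-0.025],[0.008,0,-0.0275],[0.0083,0,-0.03],[0.0087,0,-0.0325],[0.009,0,-0.035],[0.0093,0,-0.0375],[0.0097,0,-0.04],[0.01,0,-0.0425],[0.0103,0,-0.045],[0.0106,0,-0.0475],[0.011,0,-0.05]], dr=[[0,0,0],[0,0,0],[0,0,0],[0,0,0],[0,0,0],[0,0,0],[0,0,0],[0,0,0],[0,0,0],[0,0,0],[0,0,0],[0,0,0],[0,0,0],[0,0,0],[0,0,0],[0,0,0]])

```text
time: 3.05
eef_pos: [0.6043, -0.167, 0.1435]
tcp_rot: [0.485, 0.577, -0.421, 0.504]
contact_force: [0.2, -2.8, 1.7]
opening: 0.486
```

Run:
```python
from h import *
from plant import ctrl,vision
mv([])
c=vision.read_camera("side");cv2.imwrite("pics/side2.png",c["img"][:,:,::-1])
```

```text
t 3.05 tcp board [ 0.0053 -0.1541] 0.1435 F [-0.33 -2.77  1.67]
```

View pics/side2.png

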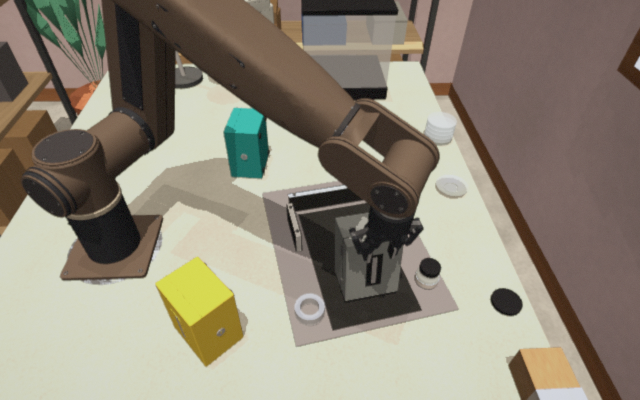

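play_rows(claw=[130,130,130,130,130,130,130,130,130,130,130,130,130,130,130,130,130,130,130,130], travel=[[0.0005,0,-0.0037],[0.001,0,-0.0074],[0.0015,0,-0.0111],[0.002,0,-0.0148],[0.0026,0,-0.0185],[0.0031,0,-0.0222],[0.0036,0,-0.0259],[0.0041,0,-0.0296],[0.0047,0,-0.0333],[0.0052,0,-0.037],[0.0057,0,-0.0407],[0.0062,0,-0.0444],[0.0067,0,-0.0481],[0.0073,0,-0.0518],[0.0078,0,-0.0555],[0.0083,0,-0.0592],[0.0088,0,-0.0629],[0.0093,0,-0.0666],[0.0098,0,-0.0703],[0.0104,0,-0.074]], dr=[[0,0,0],[0,0,0],[0,0,0],[0,0,0],[0,0,0],[0,0,0],[0,0,0],[0,0,0],[0,0,0],[0,0,0],[0,0,0],[0,0,0],[0,0,0],[0,0,0],[0,0,0],[0,0,0],[0,0,0],[0,0,0],[0,0,0],[0,0,0]])

```text
time: 5.1
eef_pos: [0.5911, -0.0927, 0.1433]
tcp_rot: [0.485, 0.577, -0.421, 0.504]
contact_force: [0.1, -0.3, 0.5]
opening: 0.491
```

Run:
```python
from h import *
from plant import ctrl,vision
mv([])
for n in ["side","scene"]:
  c=vision.read_camera(n);cv2.imwrite(f"pics/{n}3.png",c["img"][:,:,::-1])
```

```text
t 5.1 tcp board [ 0.007  -0.0786] 0.1433 F [ 0.03 -0.32  0.51]
```

View pics/side3.png

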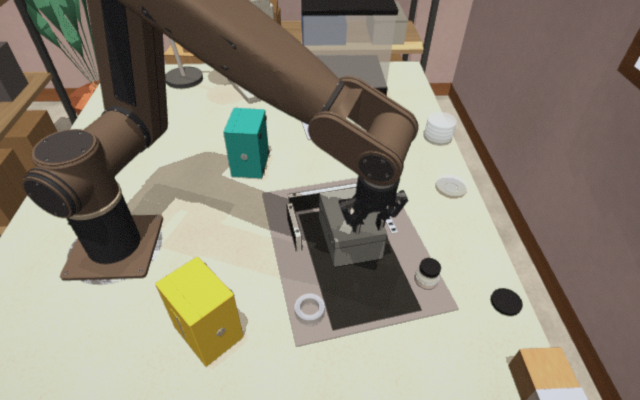

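View pics/scene3.png

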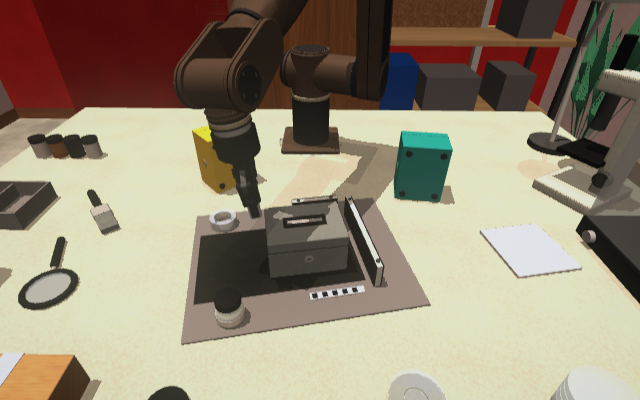

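play_rows(claw=[130,130,130,130], travel=[[-0.004,0,0.03],[-0.007,0,0.05],[-0.007,0,0.05],[-0.007,0,0.05]], dr=[[0,0,0],[0,0,0],[0,0,0],[0,0,0]])

```text
time: 5.6
eef_pos: [0.5998, -0.1427, 0.1431]
tcp_rot: [0.486, 0.577, -0.421, 0.503]
contact_force: [0.1, 0.3, 0.1]
opening: 0.493
```

```bash
cat >> h.py <<'E'
def lid(n,name=None):
    from plant import vision
    c=vision.read_camera(n)
    if name: cv2.imwrite(f"pics/{name}.png",c["img"][:,:,::-1])
    W=pc(c);z=W[...,2];b=np.stack([*(np.moveaxis(W[...,:2]-B0,-1,0))],-1)
    x=np.cos(A)*b[...,0]+np.sin(A)*b[...,1];y=-np.sin(A)*b[...,0]+np.cos(A)*b[...,1]
    def r(m,nm):
        m=m.astype(np.uint8);nc,l,s,_=cv2.connectedComponentsWithStats(m);
        i=1+np.argmax(s[1:,4]);q=l==i
        R=cv2.minAreaRect((np.stack([x[q],y[q]],-1)*1000).astype(np.float32));print(n,nm,"c",np.round(R[0],1),"sz",np.round(R[1],1),"a",round(R[2],2),"z",np.median(z[q]).round(4))
    ins=(abs(x)<.17)&(abs(y)<.17)
    r(ins&(z>.094)&(z<.112),"lid")
    if n=="scene": r((abs(x-.14)<.05)&(abs(y+.145)<.05)&(z>.052)&(z<.068),"jar")
    else: r((abs(x+.137)<.05)&(abs(y+.164)<.05)&(z>.022)&(z<.035),"tape")
E
python3 - <<'E'
from h import *
lid("scene");lid("side")
mv([(.006,-.115,.145,10,8),(.006,-.115,.045,11.34,8)])
E
```

```text
scene lid c [ 7.6 16.3] sz [161.1 121.2] a 87.78 z 0.1008
scene jar c [ 141.5 -143.7] sz [46.5 45.1] a 75.93 z 0.0598
side lid c [-0.8 13.1] sz [161.9 108.6] a 88.27 z 0.1015
side tape c [-136.8 -163.5] sz [63.  62.3] a 40.83 z 0.0288
t 5.7 tcp board [ 0.0057 -0.1284] 0.143 F [-0.05  0.79 -0.06]
(0.006, -0.115, 0.145, 10, 8) travel [-0.0001, 0.0, -0.0135] dr [0.001, 0.0004, -0.0021]
(0.006, -0.115, 0.045, 11.34, 8) travel [0.0989, -0.0002, 0.0004] dr [-0.0222, 0.0005, -0.0053]
```

play_rows(claw=[130,130,130,130,130,130,130], travel=[[0.03,0.001,0.001],[0.06,0.001,0.0],[0.09,0.001,0.001],[0.1,0.001,0.001],[0.101,0.001,0.001],[0.101,0.001,0.001],[0.101,0.001,0.001]], dr=[[-0.01,0,0],[-0.022,0,-0.005],[-0.022,0,-0.005],[-0.022,0,-0.005],[-0.022,0,-0.005],[-0.022,0,-0.005],[-0.022,0,-0.005]])

```text
time: 6.4
eef_pos: [0.6, -0.1293, 0.045]
tcp_rot: [0.479, 0.582, -0.415, 0.509]
contact_force: [0.6, 0.9, -0.9]
opening: 0.491
```

Run:
```python
from h import *
mv([(.007,-.075,.042,11.34,8),(.007,-.041,.042,11.34,8)])
```

```text
t 6.4 tcp board [ 0.0085 -0.1162] 0.045 F [ 0.74  0.82 -0.92]
(0.007, -0.075, 0.042, 11.34, 8) travel [0.0086, -0.0015, -0.0404] dr [0.0003, 0.0026, -0.0033]
(0.007, -0.041, 0.042, 11.34, 8) travel [0.0132, -0.0016, -0.0741] dr [0.0003, 0.0026, -0.0033]
```

play_rows(claw=[130,130,130,130,130,130,130,130,130,130,130,130,130,130,130,130,130,130], travel=[[0.004,-0.0005,-0.01],[0.006,-0.001,-0.02],[0.0075,-0.0015,-0.03],[0.008,-0.0015,-0.034],[0.0083,-0.0015,-0.0365],[0.0086,-0.0015,-0.039],[0.0089,-0.0015,-0.0415],[0.0092,-0.0015,-0.044],[0.0096,-0.0015,-0.0465],[0.01,-0.0015,-0.049],[0.0103,-0.0015,-0.0515],[0.0106,-0.0015,-0.054],[0.011,-0.0015,-0.0565],[0.0113,-0.0015,-0.059],[0.0116,-0.0015,-0.0615],[0.012,-0.0015,-0.064],[0.0123,-0.0015,-0.0665],[0.0126,-0.0015,-0.069]], dr=[[0,0,0],[0,0,0],[0,0,0],[0,0,0],[0,0,0],[0,0,0],[0,0,0],[0,0,0],[0,0,0],[0,0,0],[0,0,0],[0,0,0],[0,0,0],[0,0,0],[0,0,0],[0,0,0],[0,0,0],[0,0,0]])

```text
time: 8.2
eef_pos: [0.5847, -0.0607, 0.0419]
tcp_rot: [0.479, 0.582, -0.416, 0.509]
contact_force: [1.0, -2.7, 0.1]
opening: 0.492
```

Run:
```python
from h import *
lid("scene","scene4")
mv([(.007,-.041,.042,11.34,8)])
```

```text
scene lid c [ 5.7 44.3] sz [122. 160.] a 0.07 z 0.1008
scene jar c [ 140.9 -143. ] sz [45.1 46.3] a 88.03 z 0.0599
t 8.25 tcp board [ 0.0069 -0.0455] 0.0419 F [ 1.33 -1.89 -0.05]
(0.007, -0.041, 0.042, 11.34, 8) travel [0.0005, 0.0001, -0.0044] dr [0.0004, 0.002, -0.0031]
```

View pics/scene4.png

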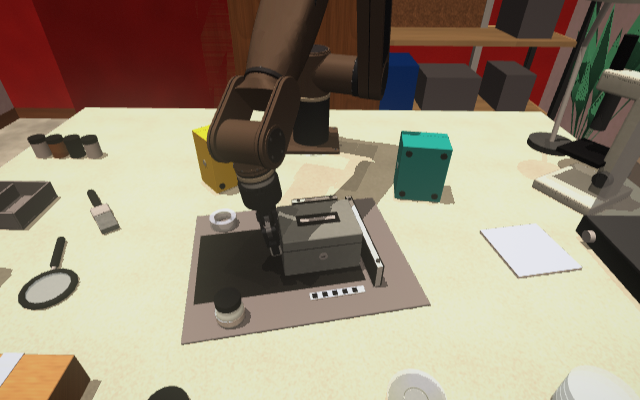

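play_rows(claw=[130,130,130,130,130], travel=[[0.0003,0,-0.0015],[0.0004,0,-0.003],[0.0006,0,-0.0045],[0.0008,0,-0.006],[0.001,0,-0.0075]], dr=[[0,0,0],[0,0,0],[0,0,0],[0,0,0],[0,0,0]])

```text
time: 8.75
eef_pos: [0.5831, -0.0527, 0.0419]
tcp_rot: [0.479, 0.583, -0.415, 0.509]
contact_force: [0.7, -2.7, 0.7]
opening: 0.489
```

Run:
```python
from h import *
mv([])
```

```text
t 8.75 tcp board [ 0.007  -0.0378] 0.0419 F [ 0.19 -2.84  0.71]
```

play_rows(claw=[130,130], travel=[[0.0001,0,-0.001],[0.0003,0,-0.002]], dr=[[0,0,0],[0,0,0]])

```text
time: 8.95
eef_pos: [0.5826, -0.0506, 0.0419]
tcp_rot: [0.479, 0.583, -0.415, 0.509]
contact_force: [0.7, -3.3, -0.2]
opening: 0.489
```

Run:
```python
from h import *
mv([])
```

```text
t 8.95 tcp board [ 0.007  -0.0357] 0.0419 F [ 0.02 -3.4  -0.17]
```

play_rows(claw=[130,130], travel=[[0.0001,0,-0.0005],[0.0001,0,-0.001]], dr=[[0,0,0],[0,0,0]])

```text
time: 9.15
eef_pos: [0.5824, -0.0496, 0.0419]
tcp_rot: [0.479, 0.583, -0.415, 0.509]
contact_force: [1.0, -2.8, -0.5]
opening: 0.49
```

play_rows(claw=[130,130], travel=[[0.0001,0,-0.0005],[0.0001,0,-0.001]], dr=[[0,0,0],[0,0,0]])

```text
time: 9.35
eef_pos: [0.5822, -0.0487, 0.0419]
tcp_rot: [0.479, 0.583, -0.415, 0.509]
contact_force: [0.5, -3.4, -0.8]
opening: 0.488
```

Run:
```python
from h import *
mv([])
```

```text
t 9.35 tcp board [ 0.0069 -0.0337] 0.0419 F [-0.18 -3.4  -0.76]
```

play_rows(claw=[130,130], travel=[[0.0001,0,-0.0005],[0.0001,0,-0.001]], dr=[[0,0,0],[0,0,0]])

```text
time: 9.55
eef_pos: [0.5821, -0.0485, 0.0419]
tcp_rot: [0.478, 0.582, -0.416, 0.509]
contact_force: [0.7, -6.6, -0.9]
opening: 0.489
```

play_rows(claw=[130,130], travel=[[0.0001,0,-0.0005],[0.0001,0,-0.001]], dr=[[0,0,0],[0,0,0]])

```text
time: 9.75
eef_pos: [0.5821, -0.0484, 0.0419]
tcp_rot: [0.478, 0.582, -0.416, 0.51]
contact_force: [0.1, -6.8, -1.9]
opening: 0.49
```

Run:
```python
from h import *
mv([])
```

```text
t 9.75 tcp board [ 0.0069 -0.0334] 0.0419 F [-1.24 -6.7  -1.88]
```

play_rows(claw=[130,130,130], travel=[[0.0001,0,-0.001],[0.0002,0,-0.0015],[0.0002,0,-0.0016]], dr=[[0,0,0],[0,0,0],[0,0,0]])

```text
time: 10.05
eef_pos: [0.5821, -0.0483, 0.042]
tcp_rot: [0.477, 0.581, -0.417, 0.511]
contact_force: [0.5, -8.9, -1.4]
opening: 0.488
```

Run:
```python
from h import *
mv([])
```

```text
t 10.05 tcp board [ 0.0069 -0.0333] 0.042 F [-1.26 -8.83 -1.42]
```

play_rows(claw=[130,130,130], travel=[[0.0003,0,-0.002],[0.0003,0,-0.0024],[0.0003,0,-0.0026]], dr=[[0,0,0],[0,0,0],[0,0,0]])

```text
time: 10.35
eef_pos: [0.5821, -0.0481, 0.042]
tcp_rot: [0.476, 0.58, -0.417, 0.513]
contact_force: [1.1, -10.6, -1.6]
opening: 0.491
```

Run:
```python
from h import *
mv([])
```

```text
t 10.35 tcp board [ 0.0069 -0.0331] 0.042 F [ -0.99 -10.56  -1.63]
```

play_rows(claw=[130,130,130], travel=[[0.0004,0,-0.003],[0.0005,0,-0.0035],[0.0005,0,-0.0035]], dr=[[0,0,0],[0,0,0],[0,0,0]])

```text
time: 10.65
eef_pos: [0.5821, -0.0479, 0.0421]
tcp_rot: [0.475, 0.578, -0.419, 0.516]
contact_force: [0.7, -12.3, -1.3]
opening: 0.489
```

Run:
```python
from h import *
mv([])
```

```text
t 10.65 tcp board [ 0.007  -0.0329] 0.0421 F [ -1.72 -12.17  -1.26]
```

play_rows(claw=[130,130,130,130,130], travel=[[0.0005,0,-0.0038],[0.0005,0,-0.0038],[0.0005,0,-0.0038],[0.0005,0,-0.0038],[0.0005,0,-0.0038]], dr=[[0,0,0],[0,0,0],[0,0,0],[0,0,0],[0,0,0]])

```text
time: 11.15
eef_pos: [0.582, -0.0478, 0.0422]
tcp_rot: [0.473, 0.576, -0.42, 0.518]
contact_force: [1.4, -14.0, -2.6]
opening: 0.494
```

Run:
```python
from h import *
lid("scene","scene5")
mv([])
```

```text
scene lid c [ 4.6 55.2] sz [123.9 163.4] a 0.18 z 0.1008
scene jar c [ 140.8 -143.3] sz [46.2 45.4] a 81.4 z 0.0599
t 11.2 tcp board [ 0.0069 -0.0328] 0.0422 F [ -1.67 -13.24  -2.43]
```

play_rows(claw=[130,130,130,130,130,130], travel=[[0.0005,0,-0.0036],[0.0005,0,-0.0036],[0.0005,0,-0.0036],[0.0005,0,-0.0036],[0.0005,0,-0.0036],[0.0005,0,-0.0036]], dr=[[0,0,0],[0,0,0],[0,0,0],[0,0,0],[0,0,0],[0,0,0]])

```text
time: 11.8
eef_pos: [0.5821, -0.0479, 0.0423]
tcp_rot: [0.472, 0.574, -0.421, 0.52]
contact_force: [0.7, -13.0, -2.8]
opening: 0.487
```

Run:
```python
from h import *
mv([])
```

```text
t 11.8 tcp board [ 0.007  -0.0329] 0.0423 F [ -1.82 -12.86  -2.81]
```

play_rows(claw=[130,130,130,130,130,130,130,130,130,130,130], travel=[[0.0003,0,-0.0025],[0.0002,0,-0.0015],[0,0,-0.0005],[0,0,0.0005],[0,0,0.0015],[-0.0005,0,0.004],[-0.0015,0,0.012],[-0.003,0,0.025],[-0.04,0,0.025],[-0.08,0,0.025],[-0.12,0,0.025]], dr=[[0,0,0],[0,0,0],[0,0,0],[0,0,0],[0,0,0],[0,0,0],[0,0,0],[0,0,0],[0,0,0],[0,0,0],[0,0,0]])

```text
time: 12.9
eef_pos: [0.5884, -0.0853, 0.1599]
tcp_rot: [0.472, 0.574, -0.421, 0.52]
contact_force: [0.4, -1.0, 0.1]
opening: 0.492
```

Run:
```python
from h import *
from plant import ctrl
print(ctrl.get_state()['qpos'].round(3))
lid("scene","scene6");lid("side","side6")
mv([(.112,.058,.19,101.34,8)])
```

```text
[-0.354  0.198  1.822  0.1    1.174 -0.596]
scene lid c [ 4.5 56.2] sz [159.1 122.3] a 89.97 z 0.1008
scene jar c [ 140.8 -143.4] sz [45.6 46.1] a 73.62 z 0.0598
side lid c [ 2.7 53.7] sz [120.3 163.6] a 0.15 z 0.1013
side tape c [-136.7 -163.9] sz [62.6 63.1] a 78.38 z 0.0289
t 13.0 tcp board [ 0.01   -0.0734] 0.1667 F [-0.85 -0.16  0.8 ]
(0.112, 0.058, 0.19, 101.34, 8) travel [-0.0086, 0.1029, -0.1326] dr [-1.5552, 0.0486, -0.1998]
```

View pics/side6.png

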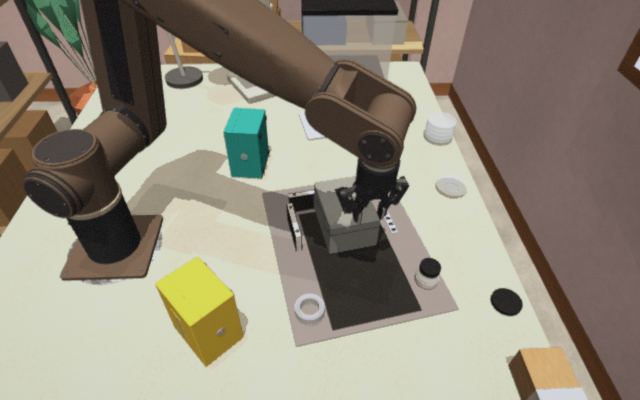

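play_rows(claw=[130,130,130,130,130,130,130,130,130,130,130,130,130,130,130], travel=[[-0.03,0,0],[-0.03,0.01,-0.01],[-0.03,0.02,-0.025],[-0.03,0.03,-0.04],[-0.03,0.04,-0.055],[-0.03,0.05,-0.07],[-0.03,0.06,-0.085],[-0.025,0.07,-0.1],[-0.02,0.08,-0.11],[-0.015,0.09,-0.12],[-0.0086,0.1029,-0.1326],[-0.0086,0.1029,-0.1326],[-0.0086,0.1029,-0.1326],[-0.0086,0.1029,-0.1326],[-0.0086,0.1029,-0.1326]], dr=[[-0.13,0,-0.02],[-0.26,0.01,-0.03],[-0.39,0.01,-0.05],[-0.52,0.02,-0.07],[-0.65,0.02,-0.08],[-0.78,0.025,-0.1],[-0.91,0.03,-0.12],[-1.04,0.03,-0.13],[-1.17,0.035,-0.15],[-1.3,0.04,-0.17],[-1.43,0.045,-0.18],[-1.555,0.0486,-0.2],[-1.555,0.0486,-0.2],[-1.555,0.0486,-0.2],[-1.555,0.0486,-0.2]])

```text
time: 14.5
eef_pos: [0.6672, 0.0613, 0.1899]
tcp_rot: [-0.074, 0.751, 0.064, 0.653]
contact_force: [-0.2, -0.2, 0.2]
opening: 0.493
```

Run:
```python
from h import *
lid("side","side7")
mv([(.112,.058,.042,101.34,8),(.082,.058,.042,101.34,8)])
```

```text
side lid c [ 3.1 53.4] sz [163. 120.] a 89.99 z 0.1014
side tape c [-136.8 -163.7] sz [63.1 63.3] a 5.99 z 0.029
t 14.55 tcp board [0.1119 0.0574] 0.1901 F [ 0.35 -0.13 -0.25]
(0.112, 0.058, 0.042, 101.34, 8) travel [0.1467, 0.0006, 0.0207] dr [-0.0024, -0.0, -0.0003]
(0.082, 0.058, 0.042, 101.34, 8) travel [0.1508, 0.0005, -0.009] dr [-0.0024, -0.0, -0.0003]
```

View pics/side7.png

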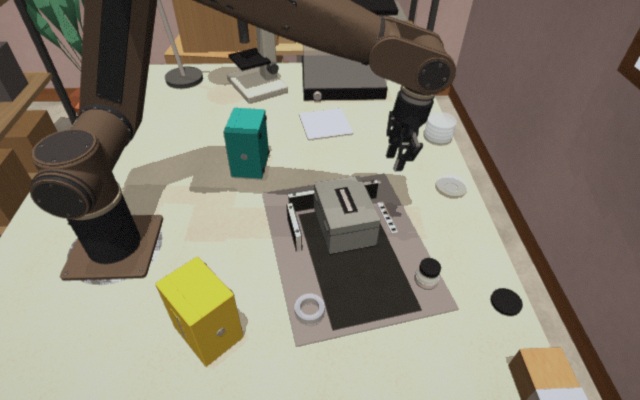

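play_rows(claw=[130,130,130,130,130,130,130,130], travel=[[0.03,0,0.004],[0.06,0,0.008],[0.09,0,0.0125],[0.12,0,0.017],[0.14,0.0005,0.02],[0.1465,0.0005,0.0205],[0.1465,0.0005,0.0205],[0.1465,0.0005,0.0205]], dr=[[0,0,0],[0,0,0],[0,0,0],[0,0,0],[0,0,0],[0,0,0],[0,0,0],[0,0,0]])

```text
time: 15.35
eef_pos: [0.668, 0.0614, 0.0438]
tcp_rot: [-0.074, 0.75, 0.064, 0.654]
contact_force: [0.7, -0.8, -0.0]
opening: 0.491
```

Run:
```python
from h import *
mv([(.077,.058,.042,101.34,8),(.032,.058,.042,101.34,8)])
```

```text
t 15.35 tcp board [0.1127 0.0574] 0.0438 F [ 0.56 -0.95 -0.02]
(0.077, 0.058, 0.042, 101.34, 8) travel [0.0066, 0.0005, -0.0352] dr [-0.0031, 0.0023, 0.0003]
(0.032, 0.058, 0.042, 101.34, 8) travel [0.0128, 0.0004, -0.0797] dr [-0.0031, 0.0023, 0.0003]
```

play_rows(claw=[130,130,130,130,130,130,130,130,130,130,130,130,130,130,130,130], travel=[[0.003,0,-0.01],[0.005,0.0005,-0.02],[0.006,0.0005,-0.028],[0.0064,0.0005,-0.0325],[0.0066,0.0005,-0.035],[0.007,0.0005,-0.0375],[0.0073,0.0005,-0.04],[0.0076,0.0005,-0.0425],[0.008,0.0005,-0.045],[0.0083,0.0005,-0.0475],[0.0087,0.0005,-0.05],[0.009,0.0005,-0.0525],[0.0094,0.0005,-0.055],[0.0097,0.0005,-0.0575],[0.01,0.0005,-0.06],[0.0104,0.0005,-0.0625]], dr=[[0,0,0],[0,0,0],[0,0,0],[0,0,0],[0,0,0],[0,0,0],[0,0,0],[0,0,0],[0,0,0],[0,0,0],[0,0,0],[0,0,0],[0,0,0],[0,0,0],[0,0,0],[0,0,0]])

```text
time: 16.95
eef_pos: [0.6059, 0.0495, 0.0422]
tcp_rot: [-0.074, 0.75, 0.064, 0.654]
contact_force: [4.4, -1.2, -0.3]
opening: 0.493
```

Run:
```python
from h import *
lid("scene","scene8");lid("side")
mv([(.032,.058,.042,101.34,8)])
```

```text
scene lid c [-18.6  10.9] sz [ 68.8 122.6] a 89.99 z 0.1008
scene jar c [ 141.3 -143.1] sz [45.  45.4] a 26.88 z 0.0598
side lid c [-6.7 53.5] sz [150.7 162.4] a 0.71 z 0.1014
side tape c [-136.1 -163.4] sz [62.9 62.4] a 28.0 z 0.0289
t 17.05 tcp board [0.0491 0.058 ] 0.0422 F [ 2.38 -1.47  0.1 ]
(0.032, 0.058, 0.042, 101.34, 8) travel [0.0025, -0.0, -0.0169] dr [-0.0031, 0.0019, 0.0004]
```

View pics/scene8.png

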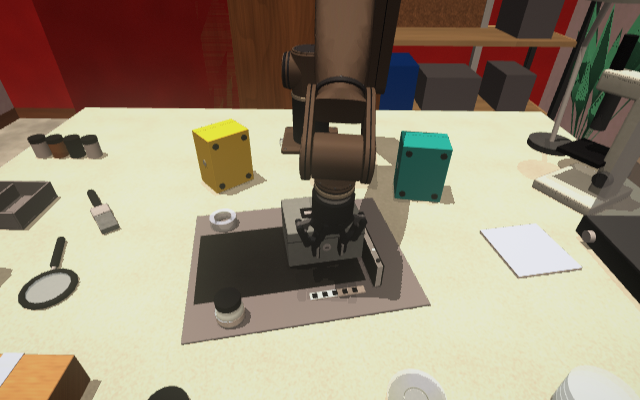

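play_rows(claw=[130,130,130,130,130,130,130,130,130,130,130], travel=[[0.0003,0,-0.0025],[0.0007,0,-0.005],[0.001,0,-0.0075],[0.0014,0,-0.01],[0.0018,0,-0.0125],[0.0022,0,-0.015],[0.0025,0,-0.0175],[0.0028,0,-0.0195],[0.003,0,-0.021],[0.0032,0,-0.0225],[0.0034,0,-0.024]], dr=[[0,0,0],[0,0,0],[0,0,0],[0,0,0],[0,0,0],[0,0,0],[0,0,0],[0,0,0],[0,0,0],[0,0,0],[0,0,0]])

```text
time: 18.15
eef_pos: [0.5817, 0.0447, 0.0422]
tcp_rot: [-0.074, 0.75, 0.064, 0.654]
contact_force: [4.1, -0.6, -0.0]
opening: 0.489
```

Run:
```python
from h import *
lid("side","side9")
mv([])
```

```text
side lid c [-30.   53.8] sz [151.2 163.4] a 0.1 z 0.1014
side tape c [-136.7 -163.9] sz [62.5 63.6] a 6.64 z 0.0289
t 18.2 tcp board [0.0246 0.058 ] 0.0422 F [ 3.88 -1.63  1.02]
```

View pics/side9.png

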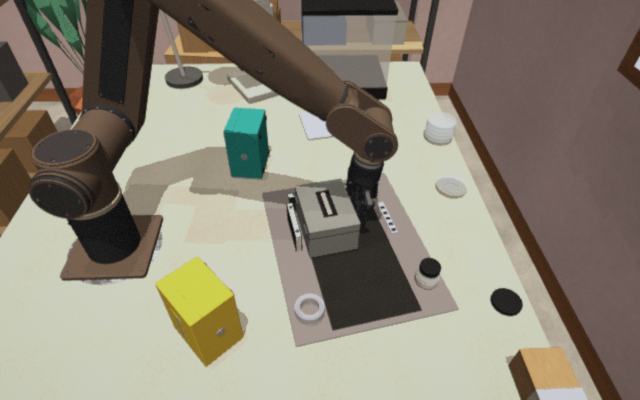

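play_rows(claw=[130,130,130,130,130], travel=[[0.0002,0,-0.0012],[0.0003,0,-0.0024],[0.0005,0,-0.0036],[0.0007,0,-0.0048],[0.0008,0,-0.006]], dr=[[0,0,0],[0,0,0],[0,0,0],[0,0,0],[0,0,0]])

```text
time: 18.7
eef_pos: [0.5754, 0.0435, 0.0422]
tcp_rot: [-0.074, 0.751, 0.064, 0.654]
contact_force: [4.3, -1.3, -0.6]
opening: 0.491
```

play_rows(claw=[130,130], travel=[[0.0001,0,-0.0006],[0.0002,0,-0.0012]], dr=[[0,0,0],[0,0,0]])

```text
time: 18.9
eef_pos: [0.5742, 0.0432, 0.0422]
tcp_rot: [-0.074, 0.751, 0.064, 0.654]
contact_force: [3.8, -0.8, -0.1]
opening: 0.491
```

Run:
```python
from h import *
mv([])
```

```text
t 18.9 tcp board [0.0172 0.058 ] 0.0422 F [ 3.55 -1.51 -0.09]
```

play_rows(claw=[130,130], travel=[[0.0001,0,-0.0006],[0.0002,0,-0.0012]], dr=[[0,0,0],[0,0,0]])

```text
time: 19.1
eef_pos: [0.573, 0.043, 0.0421]
tcp_rot: [-0.074, 0.75, 0.064, 0.654]
contact_force: [4.4, -0.4, 0.8]
opening: 0.489
```

play_rows(claw=[130,130], travel=[[0.0001,0,-0.0006],[0.0002,0,-0.0012]], dr=[[0,0,0],[0,0,0]])

```text
time: 19.3
eef_pos: [0.5719, 0.0428, 0.0422]
tcp_rot: [-0.074, 0.75, 0.064, 0.654]
contact_force: [4.2, -1.4, 0.3]
opening: 0.487
```

Run:
```python
from h import *
mv([])
```

```text
t 19.3 tcp board [0.0148 0.058 ] 0.0422 F [ 3.85 -2.21  0.35]
```

play_rows(claw=[130,130], travel=[[0.0001,0,-0.0006],[0.0002,0,-0.0012]], dr=[[0,0,0],[0,0,0]])

```text
time: 19.5
eef_pos: [0.5712, 0.0426, 0.0422]
tcp_rot: [-0.074, 0.75, 0.064, 0.654]
contact_force: [6.2, -0.5, -0.9]
opening: 0.489
```

play_rows(claw=[130,130], travel=[[0.0001,0,-0.0006],[0.0002,0,-0.0012]], dr=[[0,0,0],[0,0,0]])

```text
time: 19.7
eef_pos: [0.571, 0.0425, 0.0423]
tcp_rot: [-0.074, 0.749, 0.064, 0.656]
contact_force: [7.3, 0.4, -2.1]
opening: 0.487
```

Run:
```python
from h import *
mv([])
```

```text
t 19.7 tcp board [0.0139 0.0579] 0.0423 F [ 7.23 -1.07 -2.09]
```

play_rows(claw=[130,130,130], travel=[[0.0002,0,-0.0015],[0.0003,0,-0.002],[0.0003,0,-0.0022]], dr=[[0,0,0],[0,0,0],[0,0,0]])

```text
time: 20.0
eef_pos: [0.5708, 0.0425, 0.0424]
tcp_rot: [-0.073, 0.747, 0.064, 0.658]
contact_force: [8.7, 0.0, -3.6]
opening: 0.493
```

Run:
```python
from h import *
mv([])
```

```text
t 20.0 tcp board [0.0137 0.0579] 0.0424 F [ 8.51 -1.67 -3.59]
```

play_rows(claw=[130,130,130], travel=[[0.0005,0,-0.0025],[0.0007,0,-0.003],[0.0007,0,-0.0032]], dr=[[0,0.002,0],[0,0.004,0],[0,0.004,0]])

```text
time: 20.3
eef_pos: [0.5707, 0.0424, 0.0426]
tcp_rot: [-0.073, 0.745, 0.063, 0.66]
contact_force: [11.9, 1.9, -3.8]
opening: 0.493
```

Run:
```python
from h import *
mv([])
```

```text
t 20.3 tcp board [0.0135 0.0579] 0.0426 F [12.03 -0.48 -3.76]
```

play_rows(claw=[130,130,130], travel=[[0.0007,0,-0.0034],[0.0007,0,-0.0036],[0.0007,0,-0.0036]], dr=[[0,0.004,0],[0,0.004,0],[0,0.004,0]])

```text
time: 20.6
eef_pos: [0.5706, 0.0424, 0.043]
tcp_rot: [-0.073, 0.743, 0.063, 0.662]
contact_force: [12.6, 1.6, -4.4]
opening: 0.493
```

Run:
```python
from h import *
mv([])
```

```text
t 20.6 tcp board [0.0134 0.0579] 0.043 F [12.68 -0.91 -4.36]
```

play_rows(claw=[130,130,130,130,130], travel=[[0.0008,0,-0.0038],[0.0008,0,-0.0038],[0.0008,0,-0.0038],[0.0008,0,-0.0038],[0.0008,0,-0.0038]], dr=[[0,0.004,0],[0,0.004,0],[0,0.004,0],[0,0.004,0],[0,0.004,0]])

```text
time: 21.1
eef_pos: [0.5706, 0.0423, 0.0435]
tcp_rot: [-0.073, 0.741, 0.063, 0.665]
contact_force: [12.6, 1.9, -3.7]
opening: 0.49
```

Run:
```python
from h import *
mv([])
```

```text
t 21.1 tcp board [0.0135 0.0578] 0.0435 F [12.72 -0.64 -3.65]
```

play_rows(claw=[130,130,130,130,130,130], travel=[[0.0008,0,-0.0039],[0.0008,0,-0.0039],[0.0008,0,-0.0039],[0.0008,0,-0.0039],[0.0008,0,-0.0039],[0.0008,0,-0.0039]], dr=[[0,0.004,0],[0,0.004,0],[0,0.004,0],[0,0.004,0],[0,0.004,0],[0,0.004,0]])

```text
time: 21.7
eef_pos: [0.5707, 0.0424, 0.044]
tcp_rot: [-0.072, 0.738, 0.063, 0.668]
contact_force: [12.9, 1.9, -3.8]
opening: 0.492
```

Run:
```python
from h import *
lid("side","side10")
mv([])
```

```text
side lid c [-43.1  52.9] sz [148.6 162.9] a 0.04 z 0.1021
side tape c [-136.5 -163.3] sz [63.2 62.7] a 20.67 z 0.029
t 21.75 tcp board [0.0135 0.0578] 0.044 F [13.1   0.47 -3.37]
```

View pics/side10.png

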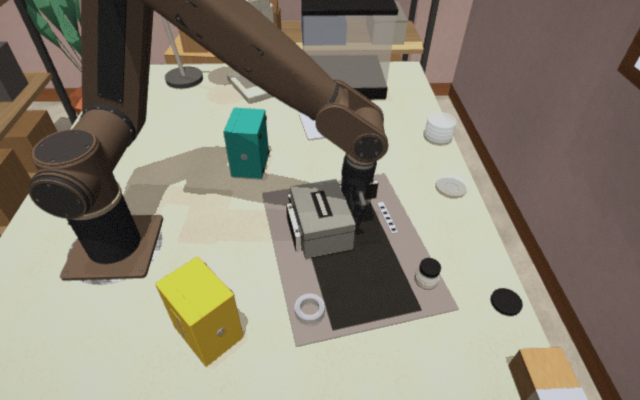

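play_rows(claw=[130,130,130,130,130,130,130,130,130], travel=[[0.0015,0,-0.003],[0.002,0,-0.0022],[0.002,0,-0.0014],[0.002,0,-0.0006],[0.002,0,0.0005],[0.002,0,0.0015],[0.001,0,0.004],[0,0,0.012],[0,0,0.025]], dr=[[0,0,0],[0,0,0],[0,0,0],[0,0,0],[0,0,0],[0,0,0],[0,0,0],[0,0,0],[0,0,0]])

```text
time: 22.65
eef_pos: [0.5939, 0.0474, 0.0407]
tcp_rot: [-0.072, 0.739, 0.063, 0.667]
contact_force: [0.9, -0.6, -0.6]
opening: 0.492
```

play_rows(claw=[130,130,130,130,130,130], travel=[[0,0,0.02],[-0.03,0,0.04],[-0.07,0,0.06],[-0.11,0,0.08],[-0.13,0,0.1],[-0.13,0,0.1]], dr=[[0,0,0],[0,0,0],[0,0,0],[0,0,0],[0,0,0],[0,0,0]])

```text
time: 23.25
eef_pos: [0.7082, 0.0696, 0.1636]
tcp_rot: [-0.072, 0.737, 0.063, 0.669]
contact_force: [0.0, -0.2, 0.8]
opening: 0.49
```

```bash
cat > chk.py <<'E'
from h import *
from plant import vision
mv([])
for n in ["scene","side"]:
    c=vision.read_camera(n);cv2.imwrite(f"pics/{n}11.png",c["img"][:,:,::-1]);np.savez(f"{n}11.npz",**c)
    W=pc(c);d=W[...,:2]-B0;x=np.cos(A)*d[...,0]+np.sin(A)*d[...,1];y=-np.sin(A)*d[...,0]+np.cos(A)*d[...,1];z=W[...,2]
    def r(m,nm):
        nc,l,s,_=cv2.connectedComponentsWithStats(m.astype(np.uint8));
        if nc<2: return
        q=l==1+np.argmax(s[1:,4]);R=cv2.minAreaRect((np.stack([x[q],y[q]],-1)*1000).astype(np.float32));b=cv2.boxPoints(R)
        print(n,nm,q.sum(),"x",b[:,0].round(1),"y",b[:,1].round(1),"a",round(R[2],2),"z",np.percentile(z[q],[5,50,95]).round(4))
        return q
    q=r((abs(x)<.17)&(abs(y)<.17)&(z>.094)&(z<.112),"lid")
    P=np.c_[x[q],y[q],np.ones(q.sum())];print("lid slope x,y",np.linalg.lstsq(P,z[q],rcond=None)[0].round(4))
    r((y>.11)&(abs(x)<.15)&(z>.05)&(z<.068)&(y<.17),"end")
    r((x<-.09)&(abs(y)<.12)&(z>.05)&(z<.068)&(x>-.15),"side")
    r((abs(x-.14)<.05)&(abs(y+.145)<.05)&(z>.052)&(z<.068),"jar"); r((abs(x+.137)<.05)&(abs(y+.164)<.05)&(z>.022)&(z<.035),"tape")
E
python3 chk.py
```

```text
t 23.25 tcp board [0.1537 0.0575] 0.1636 F [-0.01 -0.2   0.82]
scene lid 950 x [-116.  -115.9    6.4    6.3] y [ 79.8 -23.5 -23.4  79.9] a 0.04 z [0.098  0.1006 0.102 ]
lid slope x,y [-0.0079  0.0025  0.0999]
scene end 327 x [ 17.6 121.3 121.4  17.8] y [136.3 135.4 152.4 153.3] a 89.49 z [0.0522 0.06   0.062 ]
scene side 4 x [-109.1 -100.9 -100.9 -109.1] y [-23.3 -23.4 -23.4 -23.3] a 89.17 z [0.0525 0.0592 0.0658]
scene jar 511 x [117.8 163.6 164.2 118.5] y [-165.  -165.7 -120.7 -120.1] a 89.17 z [0.0548 0.0598 0.0614]
scene tape 289 x [-169.5 -105.3  -99.3 -163.5] y [-187.8 -194.1 -132.2 -125.9] a 84.4 z [0.0231 0.0281 0.0297]
side lid 2520 x [-116.3    3.8    4.  -116.1] y [-28.2 -28.4 133.6 133.8] a 89.92 z [0.0986 0.1014 0.1036]
lid slope x,y [0.0029 0.0049 0.1013]
side end 268 x [ 17.2 118.3 118.3  17.3] y [131.  130.9 150.8 150.9] a 89.92 z [0.0516 0.0602 0.0634]
side side 328 x [-152.6 -123.   -89.6 -119.2] y [108.8 -33.  -26.1 115.7] a 11.79 z [0.0524 0.0605 0.0657]
side jar 327 x [110.  126.5 169.1 152.6] y [-134.  -176.3 -159.7 -117.3] a 21.29 z [0.0546 0.0603 0.0622]
side tape 466 x [-176.1 -115.5  -97.7 -158.3] y [-185.2 -203.1 -142.7 -124.9] a 73.56 z [0.0238 0.029  0.0312]
```

View pics/scene11.png

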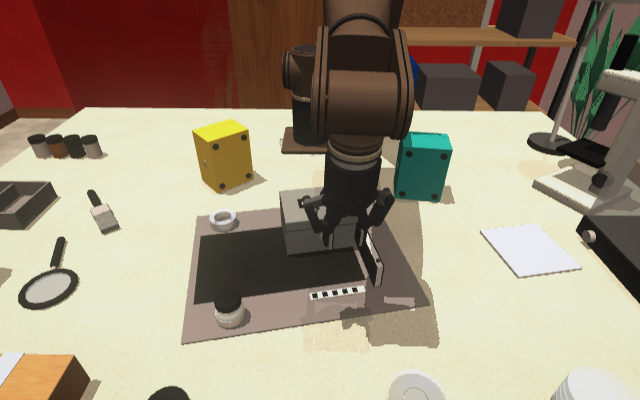

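View pics/side11.png

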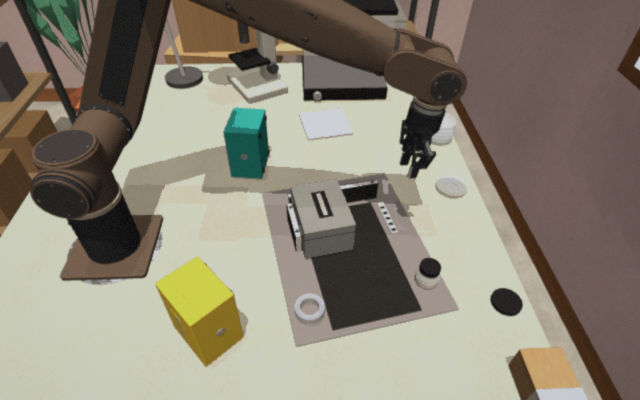

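play_rows(claw=[130,130,130,130,130,130,130,130], travel=[[-0.04,0,0],[-0.08,0,0],[-0.12,0.05,0],[-0.14,0.1,0],[-0.14,0.14,0],[-0.14,0.18,0],[-0.14,0.22,0],[-0.14,0.22,0]], dr=[[0,0,0],[0,0,0],[0,0,0],[0,0,0],[0,0,0],[0,0,0],[0,0,0],[0,0,0]])

```text
time: 24.15
eef_pos: [0.6725, 0.2932, 0.2929]
tcp_rot: [-0.074, 0.743, 0.066, 0.662]
contact_force: [0.0, 0.1, 0.4]
opening: 0.493
```

```bash
sed -i 's/{n}11/{n}12/g' chk.py; python3 chk.py
python3 - <<'E'
import cv2
a=cv2.imread('pics/scene12.png')[170:310,260:420];b=cv2.imread('pics/side12.png')[160:280,260:420]
cv2.imwrite('pics/z12a.png',cv2.resize(a,None,fx=4,fy=4,interpolation=cv2.INTER_CUBIC));cv2.imwrite('pics/z12b.png',cv2.resize(b,None,fx=4,fy=4,interpolation=cv2.INTER_CUBIC))
E
```

```text
t 24.15 tcp board [0.1627 0.2838] 0.2929 F [0.04 0.08 0.44]
scene lid 2480 x [-115.9 -115.6    7.5    7.2] y [136.5 -23.5 -23.3 136.7] a 0.09 z [0.0977 0.1006 0.1022]
lid slope x,y [-0.0108 -0.0003  0.1   ]
scene end 536 x [-39.7 -39.5 122.  121.7] y [152.4 110.2 111.  153.2] a 0.29 z [0.0521 0.0599 0.0632]
scene side 4 x [-109.1 -102.  -102.  -109.1] y [-23.4 -23.4 -23.3 -23.3] a 89.62 z [0.0526 0.06   0.0652]
scene jar 506 x [117.3 162.9 164.9 119.3] y [-164.3 -166.3 -121.5 -119.5] a 87.51 z [0.0543 0.0598 0.0614]
scene tape 294 x [-170.4 -107.2  -99.6 -162.8] y [-187.5 -195.2 -132.9 -125.2] a 83.04 z [0.023  0.0281 0.0299]
side lid 2522 x [-116.5 -116.3    4.     3.8] y [134.8 -28.3 -28.1 135. ] a 0.08 z [0.0986 0.1014 0.1037]
lid slope x,y [0.0031 0.0059 0.1012]
side end 266 x [ 17.7  17.7 118.4 118.4] y [151.2 130.9 131.1 151.4] a 0.08 z [0.0512 0.0601 0.0636]
side side 329 x [-153.4 -123.2  -89.6 -119.8] y [108.9 -33.8 -26.6 116.1] a 11.95 z [0.0522 0.0606 0.0653]
side jar 327 x [108.4 148.2 168.5 128.6] y [-156.9 -176.5 -135.6 -115.9] a 63.7 z [0.0548 0.0603 0.0623]
side tape 464 x [-179.3 -125.1  -93.8 -148.1] y [-174.3 -205.9 -152.2 -120.6] a 59.75 z [0.0238 0.0289 0.0315]
```

View pics/z12a.png

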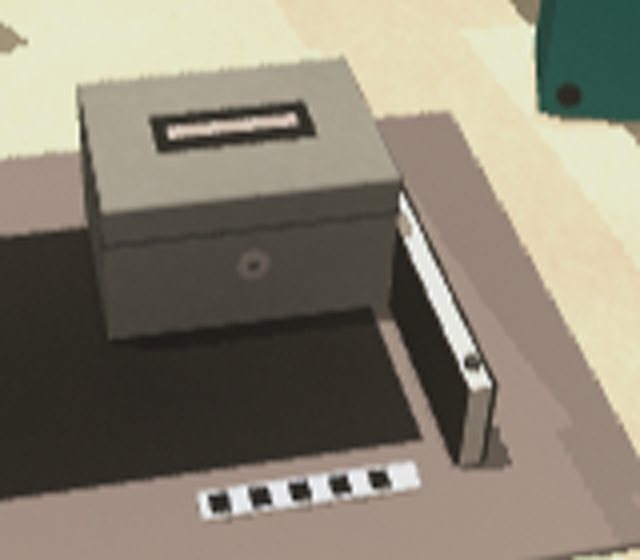

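View pics/z12b.png

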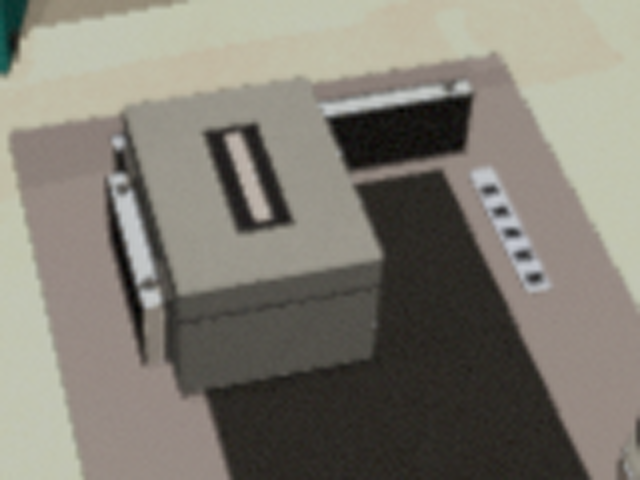

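The zoomed scene view shows the box lid up with its end face meeting the end stop (about pixel 395,290 in the crop). The side view shows it against the side stop (about 165,300). In board coordinates, its edges sit at x = -116 mm and y ≈ 135 mm, the same as the stop faces. The jar and tape roll have not moved.

```bash
python3 -c "
from plant import ctrl
print(ctrl.sign_off(), ctrl.get_state()['time'])"
```

```text
the job is handed in; nothing more can be done
the job is handed in; nothing more can be done
```

The cash box lies lid up, flush against both stops, and the job was handed in at about 24 s.

- **Topple:** a high push of about 3 N on the lid side tipped the box onto its feet.
- **End stop:** I slid the box square against the end stop and pressed. After subtracting the measured sliding friction, the force on the stop was about 9–10.5 N for about 1.1 s. The stop's give of about 0.6 mm agreed.
- **Side stop:** I then slid it sideways and pressed at about 8–9.5 N for about 1.4 s. That is a little under the 10 N asked but within 6–16 N.

**Last checks:** with the arm clear, both cameras put the box edges at the stop faces to within 1–2 mm, which is as fine as the cameras can measure. The box is square to the board within about 0.1°. The jar and tape roll are where they started, within measurement noise.

**Doubtful points:** the stop forces are worked out from the wrist reading, which is noisy by about 0.5 N. During the side press the fingers dragged upward on the box with up to 4 N, and the lid may have lifted by about 0.7 mm. After release it measured flat again at its proper height.

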